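# Snap the sprung tape spindle into its holder

## Robot

A 6-joint arm with a two-finger parallel gripper is mounted at the origin on the work surface; the furniture and walls round the work are solid. World frame = base frame: x ahead of the robot, y to its left, z up, the work surface at z = 0. Lengths are in m, angles in rad, forces in N, time in s.
With the tool pointing down it reaches from about 0.35 to 0.775 m from the base axis. Payload 7.3 kg.
Tool frame: the origin (TCP) lies at the very end of the fingers, on their centre line; the grasp point (between the pads) lies 19 mm behind it; z points along the fingers, y is the line along which they close (so a half turn about z gives the same grasp; the last joint's range is limited). The gripper opens to 92 mm and grips with 3 to 60 N. Pads are 19 mm wide; open, the fingers measure 130 mm over their backs; the gripper's body (75 mm by 190 mm) begins 47 mm behind the grasp point.
Start: joints at [-1.299, 0.342, 1.524, -0, 1.275, -0.146], TCP at [0.213, -0.48, 0.227] pointing down, gripper open.
Joint ranges: [-2.53, 2.53], [-0.77, 2.02], [0.04, 2.7], [-1, 4.14], [0.28, 2.66], [-3.11, 3.11]. Speed limits (rad/s): [2.57, 2.57, 3.14, 3.14, 3.14, 3.14].

## Interface

Orientations are given as [roll, pitch, yaw] about the fixed x, y, z axes, in that order (R = Rz(yaw) Ry(pitch) Rx(roll)).
In Python, from cell import observe, read_camera, get_calibration, hand_in, search_frame gives the robot as it stands.
- The arm moves only by the tool step_arm, never from a script. Its argument "commands" is a list of rows, each an object with "translation": the shift along the tool's x, y, z in mm, a list of three; "roll": the turn about the tool's z in rad. In form: [{"translation": [x, y, z], "roll": roll}, ...]. A call has 1 to 20 rows; each row shifts and turns the commanded pose from where the row before left it, along the tool's axes as they then stand; what a row does not reach is not made up. A row lasts 1/12 s, in which the tool goes at most 41.7 mm and 7.16 degrees, less where a joint would pass 70% of its speed; a pose out of reach is approached as far as the arm can. A call is refused whole if a number of a shift passes 41.7 or a number of a turn 0.125, either way. A call with a gripper value outside its range is refused whole. "fingers" is the opening, from 0 (shut) to 1 (fully open), set as the call begins (left out, the last holds). The fingers move at their own pace and stop on an object; "grip_force" is the grip in N (left out, the last holds). Time passes only in rows, so rows that do not move let the fingers close. It gives the time, the measured TCP pose, the force, the opening and the grip force at its end, in the units of the state.
- observe(): the state, without advancing time (a new reading comes with each control period).
- read_camera(name): name is "scene" or "top"; returns the picture (480x640x3 uint8, red, green, blue); there is no depth.
- get_calibration(name): a dict with "camera_matrix" (3x3 intrinsics, pixels), "world_from_camera" (4x4, takes a point from camera to world coordinates). Camera axes: x right, y up, looking along -z (the intrinsics and any distortion apply to the point x, -y, -z); pixel columns grow to the right and rows downward; lengths in m; the calibration is good to about 2 mm. A picture is of the moment at which its call begins. get_calibration takes no time and is no camera call.
- hand_in(): hands the job in; it is judged then, once.
Trained networks look in the newest picture that a camera, given by its name, has taken for a name from the list of things; names that differ only in an ending like _2 or _b are one class to them, and where a whole thing is asked for, a point or a joint stands for the part that bears it (a point fixed in the world has none). Each returns a list of dicts, best first, with "confidence" (0 to 1); they miss things now and then, are a little off and sometimes report something else, mostly with a low value. They report only what shows in the picture. A call takes as long as a camera call.
- search_frame(camera, name): "at" ([x, y, z] in m, in world coordinates, good to about 4 mm: the middle of the surface that is visible of it).
The state is a dict: "time": time; "qpos": joint angles; "qvel": joint speeds; "joint_efforts": joint torques, N m; "tool_pos": TCP position; "tool_rot": TCP orientation; "contact_force": force on the tool from outside, world axes, zero at the start; "torque": the same for the moment, N m; "opening": finger opening in m; "grip_force": force on a finger pad.
Only numpy, scipy, OpenCV 4.12 (cv2) and the standard library are available. Lean on these libraries where they do the work, as an engineer would, in place of code of your own. Each camera call takes 0.05 s, during which the arm holds its last target. There are 200 camera calls.

## Task

Fit the long sprung tape spindle into the tape holder: pinch its two upright tabs together to shorten it, lower it between the two end cups and let it spring out so that each end sits in a cup, then let go. Leave the short spindle where it stands.

Things in the scene. Friction and masses are not known exactly. Their poses are not given: they have to be found in the camera images.
- long_spindle: The longer of two like tape spindles: 209 mm from end to end along its y axis, level, 0.14 kg, the same either way round, low centre of mass (hangs tabs up). Origin on its axis midway between the tabs when not squeezed, 30 mm above the feet it stands on; z up. From the middle out: two aluminium cheek plates 46 mm wide with tabs, paper tape reels 34 mm across, steel end pins 12 mm across.
- long_spindle_fixed_tab (a point): Middle of the outer face of the black thumb tab of the fixed (+y) half, 45 mm above the axis: the place to grip. Tabs are upright, 24 mm wide (x), 5 mm thick (y), free from 17 to 62 mm above the axis. Fingers closing along y press both tabs together; when gripped, the spindle's middle is midway between the tabs. The origin belongs to the fixed half.
- long_spindle_sprung_tab (a point): The same on the tab of the sliding (-y) half. Outer faces are 60 mm apart at rest; squeezing takes 4 N at first and 10 N at the end, up to a solid stop at 24 mm over the outer faces.
- long_spindle_fixed_tip (a point): Outer end of the steel pin of the long spindle's fixed half (+y end), on the axis.
- long_spindle_sprung_tip (a point): Outer end of the steel pin of the long spindle's sliding half (-y end), on the axis.
- long_spindle_plunger (a joint): How far the long spindle is squeezed, in m: 0 at full length (209 mm), 0.036 at the stop (173 mm). In place between the cups' end walls it stays squeezed by 0.003.
- short_spindle: The short spindle, 153 mm end to end, otherwise alike; a bystander too short for this holder. Origin on its axis midway between its tabs, 30 mm above the table; axis along its y.
- holder: Tape holder fixed to the table: plywood base 90 x 270 x 12 mm with an aluminium end cup on an upright near each end, the cups facing each other along its y axis. Origin at the centre of the underside, z up. Cup tops are 110 mm above the table; between the cups all is free above the base.
- cup_a (a point): Centre of the mouth of the cup at the holder's +y end, 85 mm above the table. The mouth is 46 mm wide and 38 mm high, closed on all four sides; the recess is 8 mm deep to a flat end wall. The mouths are 190 mm apart, the end walls 206 mm. A pin resting on the cup's floor has its axis 13 mm below the mouth's centre.
- cup_b (a point): The same for the cup at the holder's -y end.

How it is judged:
At the end, for the whole second after the job is handed in: Each end of the long spindle, either way round, is inside a cup (its tip at least 4 mm past the mouth and within 26 mm of the mouth's centre), the spindle has sprung out (squeezed by less than 10 mm) and is at rest (slower than 0.03 m/s) (((y of long_spindle_fixed_tip in the frame of cup_a above 0.004 m and distance between long_spindle_fixed_tip and cup_a below 0.026 m and y of long_spindle_sprung_tip in the frame of cup_b below -0.004 m and distance between long_spindle_sprung_tip and cup_b below 0.026 m) or (y of long_spindle_fixed_tip in the frame of cup_b below -0.004 m and distance between long_spindle_fixed_tip and cup_b below 0.026 m and y of long_spindle_sprung_tip in the frame of cup_a above 0.004 m and distance between long_spindle_sprung_tip and cup_a below 0.026 m)) and value of joint long_spindle_plunger below 0.01 m and linear speed of long_spindle below 0.03 m/s); the robot touches nothing.
It fails at once if the short spindle is moved by more than 30 mm (distance of short_spindle from where it was at the start of the episode above 0.03 m).
It also fails if it takes over 35 s, if anything falls off the work surface, if the arm or the gripper's body presses on something with over 40 N, if the wrist force passes 120 N, or if a joint passes its speed limit or range.

## Working session

There is one attempt and no reset: what is moved stays moved. The work goes in short steps, Python scripts to look and compute and a tool call to move; the robot and the scene stay as the last step left them, time stands still between calls to the robot, and variables do not carry over. Pictures are saved under pics/ and viewed, at most 10 in all, crops included, and the job is handed in when it is done.

Besides the shell and the picture viewer there is one more tool, called after "Emit:" in YAML: its name, and indented under it one key for each argument. step_arm: Moves the arm, as the interface text tells. Its arguments: {"type":"object","properties":{"commands":{"type":"array"},"fingers":{"type":"number"},"grip_force":{"type":"number"}},"required":["commands"]}

```bash
mkdir -p pics
python3 - <<'E'
from cell import *
import cv2
for c in("scene","top"):
    im=read_camera(c); cv2.imwrite(f"pics/{c}0.png",im[:,:,::-1])
    for n in("long_spindle","short_spindle","holder","cup_a","long_spindle_fixed_tab","long_spindle_sprung_tab","long_spindle_fixed_tip","long_spindle_sprung_tip"):
        print(c,n,[([round(float(v),3) for v in d["at"]],round(d["confidence"],2)) for d in search_frame(c,n)[:4]])
    k=get_calibration(c);print(k["camera_matrix"].round(1).tolist(),k["world_from_camera"].round(3).tolist())
s=observe();print(s["time"],s["tool_rot"],s["tool_pos"],s["opening"])
E
```

```text
scene long_spindle []
scene short_spindle [([0.461, 0.164, 0.039], 0.64)]
scene holder [([0.522, -0.166, 0.011], 0.96)]
scene cup_a [([0.524, -0.165, 0.012], 0.61)]
scene long_spindle_fixed_tab [([0.61, 0.186, 0.036], 0.97)]
scene long_spindle_sprung_tab [([0.616, 0.146, 0.034], 0.7)]
scene long_spindle_fixed_tip [([0.607, 0.189, 0.04], 0.79)]
scene long_spindle_sprung_tip [([0.617, 0.148, 0.035], 0.83)]
[[553.6, 0.0, 316.0], [0.0, 553.6, 233.3], [0.0, 0.0, 1.0]] [[-0.623, 0.523, -0.582, -0.232], [-0.782, -0.404, 0.474, 0.596], [0.013, 0.751, 0.661, 0.936], [0.0, 0.0, 0.0, 1.0]]
top long_spindle [([0.619, 0.174, 0.037], 0.85)]
top short_spindle [([0.467, 0.162, 0.041], 0.74)]
top holder [([0.517, -0.212, 0.013], 0.62)]
top cup_a [([0.518, -0.206, 0.015], 0.82)]
top long_spindle_fixed_tab [([0.612, 0.175, 0.038], 0.74), ([0.517, -0.211, 0.013], 0.56)]
top long_spindle_sprung_tab [([0.623, 0.145, 0.036], 0.75), ([0.616, 0.179, 0.037], 0.25)]
top long_spindle_fixed_tip [([0.614, 0.178, 0.037], 0.92)]
top long_spindle_sprung_tip [([0.621, 0.139, 0.037], 0.59)]
[[463.1, 0.0, 316.0], [0.0, 463.1, 240.9], [0.0, 0.0, 1.0]] [[0.069, 0.974, -0.214, 0.301], [-0.998, 0.067, -0.02, -0.031], [-0.006, 0.215, 0.977, 1.105], [0.0, 0.0, 0.0, 1.0]]
0.9 [ 3.14149507e+00 -7.48152992e-06  4.17801543e-01] [ 0.21303756 -0.47984155  0.22675369] 0.09167491313852742
```

View pics/scene0.png

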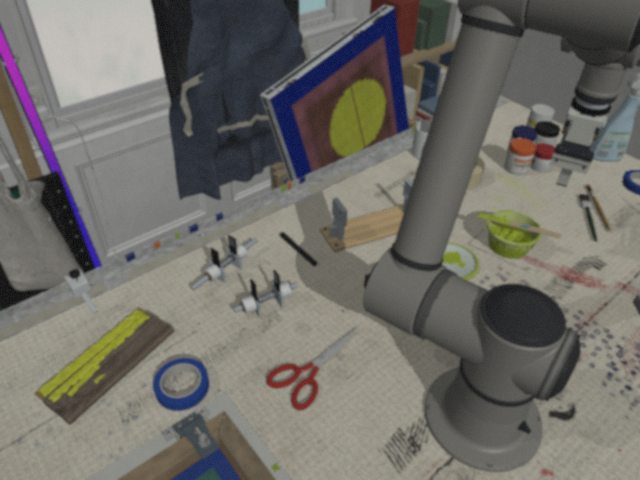

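View pics/top0.png

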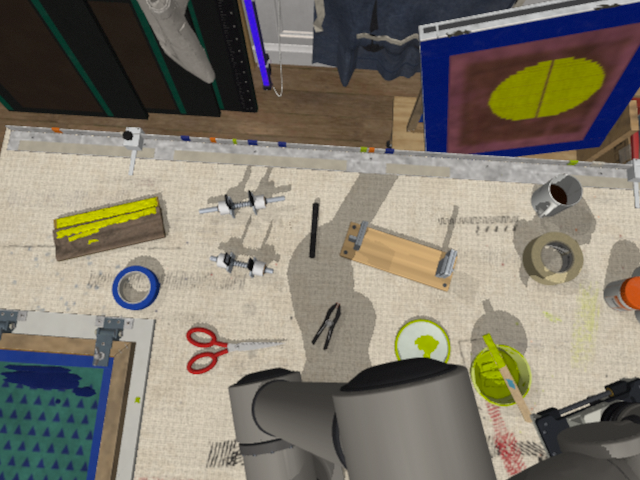

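The top view shows the long spindle from about (200,210) to (284,198), the short one from (212,259) to (272,271), and the holder with cups at about (360,237) and (447,262). I'll zoom in for accurate pixels.

Run:
```python
import cv2
im=cv2.imread("pics/top0.png")
cv2.imwrite("pics/c1.png",cv2.resize(im[180:290,190:300],None,fx=5,fy=5,interpolation=cv2.INTER_CUBIC))
cv2.imwrite("pics/c2.png",cv2.resize(im[205:305,330:470],None,fx=5,fy=5,interpolation=cv2.INTER_CUBIC))
```

```text
(no output)
```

View pics/c1.png

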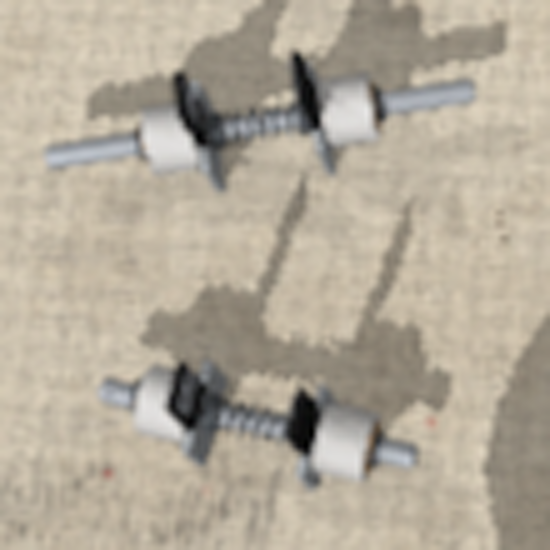

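View pics/c2.png

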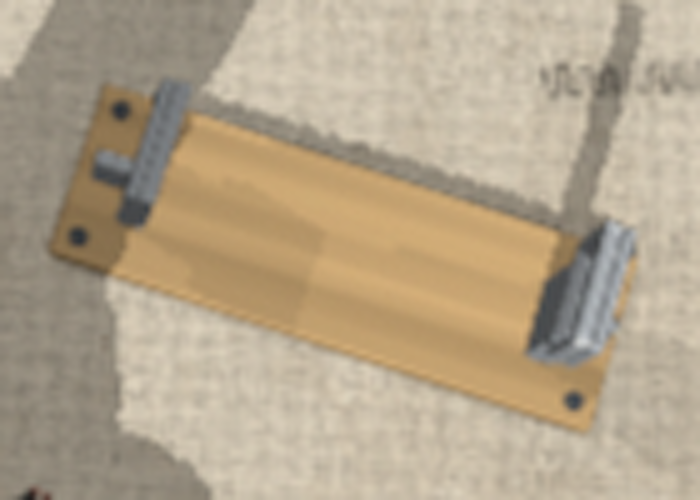

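The crops show the spindle tips at about (199.4,211.2) and (284.6,198.2). The base corners are at about (350.5,222), (340,255.5) and (448,291).

```bash
cat > h.py <<'E'
import numpy as np
from cell import *
def ray(c,uv,z):
    k=get_calibration(c);K=k["camera_matrix"];T=k["world_from_camera"]
    d=T[:3,:3]@(np.linalg.inv(K)@[uv[0],uv[1],1]*[1,-1,-1]); o=T[:3,3]
    return o+d*(z-o[2])/d[2]
def proj(c,p):
    k=get_calibration(c);K=k["camera_matrix"];T=k["world_from_camera"]
    q=(np.linalg.inv(T)@np.r_[p,1])[:3]*[1,-1,-1]; q=K@q; return q[:2]/q[2]
E
python3 - <<'E'
from h import *
np.set_printoptions(precision=4,suppress=True)
f=lambda p,o:(np.array(p)+.5)/5-.5+o
L=[190,180];H=[330,205]
a,b=[ray("top",f(p,L),.030) for p in((47,156),(473,91))]
print(a,b,np.linalg.norm(a-b),(a+b)/2,np.degrees(np.arctan2(*(a-b)[1::-1])))
t=[ray("top",f(p,L),.092) for p in((181,74),(298,55))];print("tabs",t,(t[0]+t[1])/2,np.linalg.norm(t[0]-t[1]))
a,b=[ray("top",f(p,L),.030) for p in((102,388),(415,457))];print("short",a,b,np.linalg.norm(a-b))
c=[ray("top",f(p,H),.012) for p in((103,86),(50,253),(590,430))]
print(c,np.linalg.norm(c[0]-c[1]),np.linalg.norm(c[1]-c[2]),"ctr",(c[0]+c[2])/2,np.degrees(np.arctan2(*(c[1]-c[2])[1::-1])))
ctr=(c[0]+c[2])/2;y=(c[1]-c[2]);y/=np.linalg.norm(y)
x=np.array([y[1],-y[0],0])
for s in(1,-1):
  for w in(-.025,.025):
    for e in (.095,.105):
      p=ctr+s*e*y+w*x;p[2]=.11;print(s,w,e,((proj("top",p)-H)*5+2))
E
```

```text
[0.5916 0.2785 0.03  ] [0.6383 0.0759 0.03  ] 0.20794389542340075 [0.6149 0.1772 0.03  ] 102.96426889121624
tabs [array([0.6179, 0.2041, 0.092 ]), array([0.6306, 0.1514, 0.092 ])] [0.6242 0.1778 0.092 ] 0.05419082451979078
short [0.4802 0.2385 0.03  ] [0.4576 0.0879 0.03  ] 0.15224095967828374
[array([ 0.5938, -0.0881,  0.012 ]), array([ 0.5094, -0.0672,  0.012 ]), array([ 0.4421, -0.3261,  0.012 ])] 0.08701038105379053 0.26753196527124934 ctr [ 0.518  -0.2071  0.012 ] 75.42594029459337
1 -0.025 0.095 [155.8053 199.6409]
1 -0.025 0.105 [134.0691 192.58  ]
1 0.025 0.095 [189.4853  95.0313]
1 0.025 0.105 [167.9387  88.1147]
-1 -0.025 0.095 [574.8566 335.7685]
-1 -0.025 0.105 [597.236  343.0384]
-1 0.025 0.095 [604.8207 228.3561]
-1 0.025 0.105 [626.9985 235.4753]
```

Emit:
step_arm:
  commands:
    - {"translation":[31.7,-21.9,0],"roll":0}
    - {"translation":[31.7,-21.9,0],"roll":0}
    - {"translation":[31.7,-21.9,0],"roll":0}
    - {"translation":[31.7,-21.9,0],"roll":0}
    - {"translation":[31.7,-21.9,0],"roll":0}
    - {"translation":[31.7,-21.9,0],"roll":0}
    - {"translation":[31.7,-21.9,0],"roll":0}
    - {"translation":[31.7,-21.9,0],"roll":0}
    - {"translation":[31.7,-21.9,0],"roll":0}
    - {"translation":[31.7,-21.9,0],"roll":0}
    - {"translation":[31.7,-21.9,0],"roll":0}
    - {"translation":[31.7,-21.9,0],"roll":0}
    - {"translation":[31.7,-21.9,0],"roll":0}
    - {"translation":[31.7,-21.9,0],"roll":0}
    - {"translation":[31.7,-21.9,0],"roll":0}
    - {"translation":[31.7,-21.9,0],"roll":0}
    - {"translation":[31.7,-21.9,0],"roll":0}
    - {"translation":[31.7,-21.9,0],"roll":0}
    - {"translation":[31.7,-21.9,0],"roll":0}
    - {"translation":[31.7,-21.9,0],"roll":0}
  fingers: 1
  grip_force: 35

```text
time: 2.57
tool_pos: [0.6154, 0.1796, 0.2266]
tool_rot: [3.141, 0.0, 0.418]
contact_force: [0.2, -0.3, -0.2]
opening: 0.0914
grip_force: 0.0
```

Emit:
step_arm:
  commands:
    - {"translation":[0,0,0],"roll":0.096}
    - {"translation":[0,0,0],"roll":0.096}
    - {"translation":[0,0,0],"roll":0}
    - {"translation":[0,0,0],"roll":0}
    - {"translation":[0,0,0],"roll":0}

```text
time: 2.98
tool_pos: [0.6147, 0.1774, 0.2268]
tool_rot: [3.142, -0.0, 0.228]
contact_force: [-0.1, 0.2, -0.1]
opening: 0.0916
grip_force: 0.0
```

Emit:
step_arm:
  commands:
    - {"translation":[0,0,29],"roll":0}
    - {"translation":[0,0,29],"roll":0}
    - {"translation":[0,0,29],"roll":0}
    - {"translation":[0,0,29],"roll":0}
    - {"translation":[0,0,0],"roll":0}
    - {"translation":[0,0,0],"roll":0}

```text
time: 3.48
tool_pos: [0.6141, 0.1771, 0.1101]
tool_rot: [-3.141, 0.003, 0.226]
contact_force: [0.9, 0.3, 0.6]
opening: 0.0917
grip_force: 0.0
```

Run:
```python
from h import *
import cv2
a=read_camera("scene")[190:330,170:330,::-1];b=read_camera("top")[150:290,170:330,::-1]
cv2.imwrite("pics/n1.png",cv2.resize(np.hstack([a,b]),None,fx=2.5,fy=2.5,interpolation=cv2.INTER_CUBIC))
```

```text
(no output)
```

View pics/n1.png

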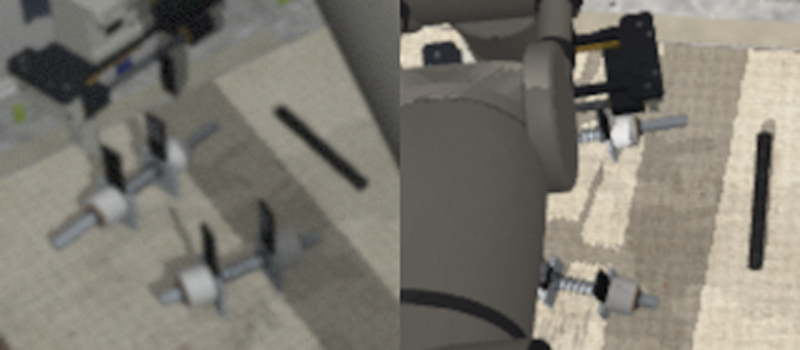

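The scene crop shows the open fingers above and outside both tabs, whose tops are at about (110,150) and (156,118) in the crop. I'll check those against the projection.

Run:
```python
from h import *
a=np.radians(103);y=np.array([np.cos(a),np.sin(a),0]);x=np.array([y[1],-y[0],0])
c=np.array([.6149,.1775,.092])
for s in(1,-1):
  for w in (-.012,.012): print(s,w,((proj("scene",c+s*.0275*y+w*x)-[170,190])*2.5+.75).round(1))
for s in(1,-1): print("tip",((proj("scene",c-[0,0,.062]+s*.1045*y)-[170,190])*2.5+.75).round(1))
for s in(1,-1): print("finger",((proj("scene",np.array([.6141,.1771,.110])+s*.046*y)-[170,190])*2.5+.75).round(1))
```

```text
1 -0.012 [119.4 154.7]
1 0.012 [100.6 143.1]
-1 -0.012 [163.4 122.7]
-1 0.012 [144.7 111.6]
tip [ 54.1 245.8]
tip [215.8 123.9]
finger [ 93.1 145.3]
finger [167.6  92.3]
```

Projection and picture agree within a millimetre or two. Descend and pinch.

Emit:
step_arm:
  commands:
    - {"translation":[1,0,26],"roll":0}
    - {"translation":[0,0,26],"roll":0}
    - {"translation":[0,0,0],"roll":0}
    - {"translation":[0,0,0],"roll":0}
    - {"translation":[0,0,0],"roll":0}

```text
time: 4.0
tool_pos: [0.6173, 0.1782, 0.0613]
tool_rot: [3.141, -0.004, 0.226]
contact_force: [1.0, -1.2, 1.0]
opening: 0.0918
grip_force: 0.0
```

Emit:
step_arm:
  commands:
    - {"translation":[0,0,0],"roll":0}
    - {"translation":[0,0,0],"roll":0}
    - {"translation":[0,0,0],"roll":0}
    - {"translation":[0,0,0],"roll":0}
    - {"translation":[0,0,0],"roll":0}
    - {"translation":[0,0,0],"roll":0}
    - {"translation":[0,0,0],"roll":0}
    - {"translation":[0,0,0],"roll":0}
    - {"translation":[0,0,0],"roll":0}
    - {"translation":[0,0,0],"roll":0}
    - {"translation":[0,0,0],"roll":0}
    - {"translation":[0,0,0],"roll":0}
  fingers: 0
  grip_force: 35

```text
time: 5.0
tool_pos: [0.6159, 0.1781, 0.059]
tool_rot: [3.142, -0.001, 0.226]
contact_force: [-1.0, 1.2, 3.7]
opening: 0.0237
grip_force: 35.0
```

Emit:
step_arm:
  commands:
    - {"translation":[0,0,-20],"roll":0}
    - {"translation":[0,0,-35],"roll":0}
    - {"translation":[0,0,-35],"roll":0}
    - {"translation":[0,0,-35],"roll":0}
    - {"translation":[0,0,-36],"roll":0}
    - {"translation":[0,0,0],"roll":0}

```text
time: 5.5
tool_pos: [0.6187, 0.1782, 0.2276]
tool_rot: [3.14, -0.013, 0.226]
contact_force: [1.2, 0.2, 0.1]
opening: 0.0236
grip_force: 35.0
```

Emit:
step_arm:
  commands:
    - {"translation":[-11,21,0],"roll":0}
    - {"translation":[-14,27,0],"roll":0}
    - {"translation":[-14.5,28.2,0],"roll":0}
    - {"translation":[-14.5,28.2,0],"roll":0}
    - {"translation":[-14.5,28.2,0],"roll":0}
    - {"translation":[-14.5,28.2,0],"roll":0}
    - {"translation":[-14.5,28.2,0],"roll":0}
    - {"translation":[-14.5,28.2,0],"roll":0}
    - {"translation":[-14.5,28.2,0],"roll":0}
    - {"translation":[-14.5,28.2,0],"roll":0}
    - {"translation":[-14.5,28.2,0],"roll":0}
    - {"translation":[-14.5,28.2,0],"roll":0}
    - {"translation":[-12,23,0],"roll":0}
    - {"translation":[0,0,0],"roll":0.096}
    - {"translation":[0,0,0],"roll":0.096}
    - {"translation":[0,0,0],"roll":0.096}
    - {"translation":[0,0,0],"roll":0.096}
    - {"translation":[0,0,0],"roll":0.096}
    - {"translation":[0,0,0],"roll":0}
    - {"translation":[0,0,0],"roll":0}

```text
time: 7.17
tool_pos: [0.5171, -0.2068, 0.2191]
tool_rot: [3.142, 0.001, -0.251]
contact_force: [0.3, 0.4, -1.2]
opening: 0.0233
grip_force: 35.0
```

Emit:
step_arm:
  commands:
    - {"translation":[0,0,0],"roll":0}
    - {"translation":[0,0,0],"roll":0}
    - {"translation":[0,0,0],"roll":0}
    - {"translation":[0,0,0],"roll":0}

```text
time: 7.5
tool_pos: [0.5174, -0.2068, 0.2197]
tool_rot: [3.141, 0.0, -0.253]
contact_force: [-1.2, 0.3, -1.5]
opening: 0.0237
grip_force: 35.0
```

Run:
```python
from h import *
import cv2
a=read_camera("scene")[150:290,300:460,::-1];b=read_camera("top")[180:320,320:480,::-1]
cv2.imwrite("pics/n2.png",cv2.resize(np.hstack([a,b]),None,fx=2.5,fy=2.5,interpolation=cv2.INTER_CUBIC))
```

```text
(no output)
```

View pics/n2.png

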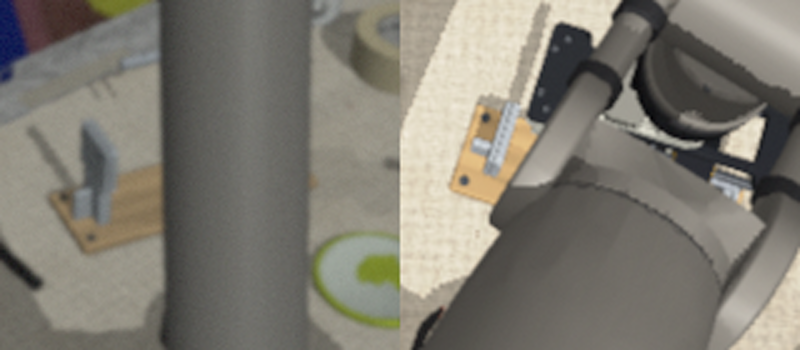

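The spindle is held out of view behind the arm. Cup_a's top face shows at about (361,235) in the top view. I'll check cup_a against both cameras.

Run:
```python
from h import *
np.set_printoptions(precision=4,suppress=True)
p=ray("top",(361.0,235.0),.110);print(p)
a=np.radians(75.4);y=np.array([np.cos(a),np.sin(a),0]);x=np.array([y[1],-y[0],0])
c=np.array([.518,-.2071,0]);d=p-c;print("along",d@y,"across",d@x)
for z in(.012,):
  for w in(-.045,.045):print("base",((proj("scene",c+.135*y+w*x+[0,0,z])-[300,150])*2.5+.75))
for w in(-.027,.027):
  for e in(.095,.105):print("cup",w,e,((proj("scene",c+e*y+w*x+[0,0,.11])-[300,150])*2.5+.75))
print(observe()["tool_pos"])
```

```text
[ 0.5392 -0.1083  0.11  ]
along 0.10089754628115578 across -0.004415831893005536
base [ 86.0242 249.1131]
base [ 48.4183 193.901 ]
cup -0.027 0.095 [119.5789 150.5084]
cup -0.027 0.105 [110.1233 153.0977]
cup 0.027 0.095 [ 95.0235 118.4885]
cup 0.027 0.105 [ 85.7695 120.9329]
[ 0.5174 -0.2068  0.2197]
```

Holder estimate confirmed. Lower between the cups.

Emit:
step_arm:
  commands:
    - {"translation":[0,0,15],"roll":0}
    - {"translation":[0,0,15],"roll":0}
    - {"translation":[0,0,15],"roll":0}
    - {"translation":[0,0,15],"roll":0}
    - {"translation":[0,0,15],"roll":0}
    - {"translation":[0,0,15],"roll":0}
    - {"translation":[0,0,12],"roll":0}
    - {"translation":[0,0,9],"roll":0}
    - {"translation":[0,0,0],"roll":0}
    - {"translation":[0,0,0],"roll":0}
    - {"translation":[0,0,0],"roll":0}
    - {"translation":[0,0,0],"roll":0}

```text
time: 8.6
tool_pos: [0.518, -0.2072, 0.1097]
tool_rot: [3.141, -0.002, -0.254]
contact_force: [0.4, 0.3, -0.9]
opening: 0.0232
grip_force: 35.0
```

Run:
```python
from h import *
import cv2
s=observe();print(s["tool_pos"],s["contact_force"],s["opening"])
b=read_camera("top")[200:300,330:470,::-1]
cv2.imwrite("pics/n3.png",cv2.resize(b,None,fx=5,fy=5,interpolation=cv2.INTER_CUBIC))
```

```text
[ 0.51796918 -0.20716134  0.10966943] [ 0.38951128  0.28156191 -0.90320712] 0.023158335712109658
```

View pics/n3.png

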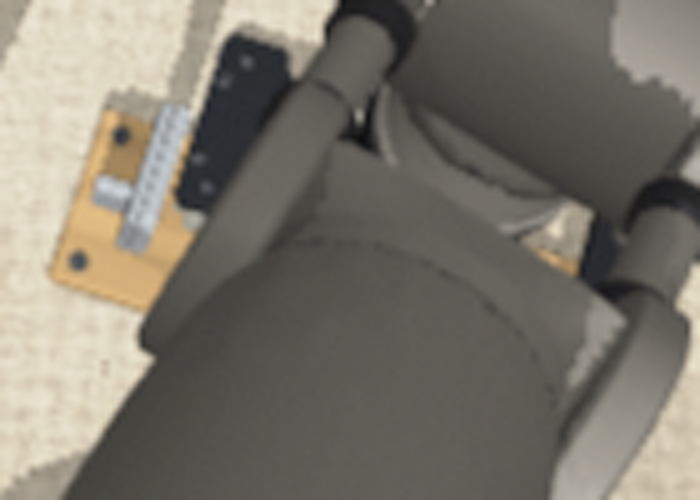

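The spindle is hidden by the arm and there is no contact force, so it went in without touching. Let it spring out in two stages.

Emit:
step_arm:
  commands:
    - {"translation":[0,0,0],"roll":0}
    - {"translation":[0,0,0],"roll":0}
    - {"translation":[0,0,0],"roll":0}
    - {"translation":[0,0,0],"roll":0}
    - {"translation":[0,0,0],"roll":0}
    - {"translation":[0,0,0],"roll":0}
    - {"translation":[0,0,0],"roll":0}
  fingers: 0.57

```text
time: 9.23
tool_pos: [0.5174, -0.2068, 0.1087]
tool_rot: [3.142, 0.0, -0.254]
contact_force: [-0.4, -0.3, -0.6]
opening: 0.0523
grip_force: 5.3
```

Emit:
step_arm:
  commands:
    - {"translation":[0,0,0],"roll":0}
    - {"translation":[0,0,0],"roll":0}
    - {"translation":[0,0,0],"roll":0}
    - {"translation":[0,0,0],"roll":0}
    - {"translation":[0,0,0],"roll":0}
    - {"translation":[0,0,0],"roll":0}
    - {"translation":[0,0,0],"roll":0}
    - {"translation":[0,0,0],"roll":0}
  fingers: 1

```text
time: 9.9
tool_pos: [0.5174, -0.2069, 0.1088]
tool_rot: [3.141, -0.0, -0.254]
contact_force: [-0.7, -0.8, 0.7]
opening: 0.0915
grip_force: 0.0
```

Emit:
step_arm:
  commands:
    - {"translation":[0,0,-8],"roll":0}
    - {"translation":[0,0,-15],"roll":0}
    - {"translation":[0,0,-25],"roll":0}
    - {"translation":[0,0,-35],"roll":0}
    - {"translation":[0,0,-35],"roll":0}
    - {"translation":[-30,20,0],"roll":0}
    - {"translation":[-30,25,0],"roll":0}
    - {"translation":[-20,30,0],"roll":0}
    - {"translation":[-10,35,0],"roll":0}
    - {"translation":[0,35,0],"roll":0}
    - {"translation":[0,35,0],"roll":0}
    - {"translation":[0,35,0],"roll":0}
    - {"translation":[0,30,0],"roll":0}
    - {"translation":[0,0,0],"roll":0}
    - {"translation":[0,0,0],"roll":0}
    - {"translation":[0,0,0],"roll":0}

```text
time: 11.23
tool_pos: [0.3687, -0.4207, 0.2269]
tool_rot: [-3.141, 0.0, -0.254]
contact_force: [-0.0, -0.1, -0.4]
opening: 0.0918
grip_force: 0.0
```

Run:
```python
from h import *
import cv2
s=observe();print(s["time"],s["tool_pos"],s["contact_force"],s["opening"])
a=read_camera("scene")[130:270,300:460,::-1];b=read_camera("top")[190:330,320:480,::-1]
cv2.imwrite("pics/n4.png",cv2.resize(np.hstack([a,b]),None,fx=2.5,fy=2.5,interpolation=cv2.INTER_CUBIC))
```

```text
11.2333 [ 0.36869001 -0.42071735  0.22691098] [-0.0067584  -0.09869514 -0.3539308 ] 0.09177652363743236
```

View pics/n4.png

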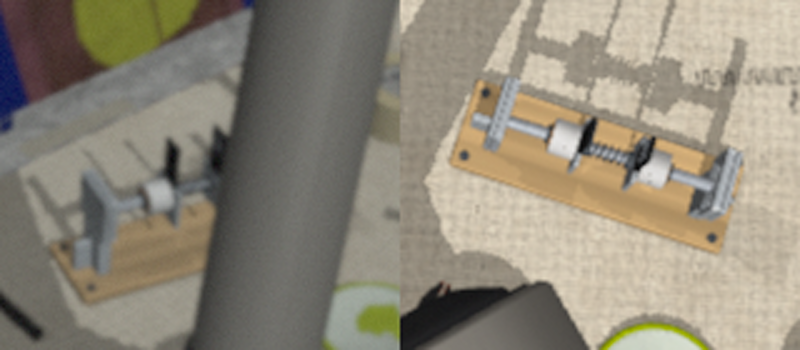

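The spindle spans both cups, at about (515,125) and (710,185) in the crop, with its tabs up and sprung out. The robot is clear, so I'm handing in.

```bash
python3 -c "from cell import *;print(hand_in())"
```

```text
the job is handed in; nothing more can be done
None
```

The long spindle is in the holder with an end in each cup, sprung out and released. I left the short spindle where it stood and handed the job in; the hand-in returned no verdict, so I only have the last pictures to go on.

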